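# Open the thinner jug at the sanding bench

### The arm

A 6-joint arm with a two-finger parallel gripper is mounted at the origin on the work surface. World frame = base frame: x ahead of the robot, y to its left, z up, the work surface at z = 0. Lengths are in mm, angles in rad, forces in N, time in s.
With the tool pointing down it reaches from about 275 to 1000 mm from the base axis. Payload 8.4 kg.
Tool frame: the origin (TCP) lies between the finger pads; the fingertips stand 22 mm ahead of it and the grasp point (between the pads) lies 3 mm ahead of it (r.nose_length is the z of the fingertips in the tool frame, in mm); z points along the fingers, y is the line along which they close (so a half turn about z gives the same grasp; the last joint's range is limited). The gripper opens to 85 mm and grips with 20 to 120 N. Pads are 22 mm wide; open, the fingers measure 114 mm over their backs; the gripper's body (76 mm by 85 mm) begins 54 mm behind the grasp point. The pads swing forward as they close: fully open they stand 13 mm farther back than shut.
Start: joints at [1.316, 0.353, 1.633, -0, 1.155, -0.002], TCP at [156.321, 605.138, 253.281] pointing down, gripper open.
Joint ranges: [-2.63, 2.63], [-0.92, 2.1], [0.06, 2.66], [-1.3, 4.44], [0, 2.69], [-3.02, 3.02]. Speed limits (rad/s): [2.22, 2.22, 2.79, 3.14, 3.14, 3.14].

### API

Orientations are given as [roll, pitch, yaw] about the fixed x, y, z axes, in that order (R = Rz(yaw) Ry(pitch) Rx(roll)).
In Python, from rig import r gives the robot as it stands.
- The arm moves only by the tool nudge_tcp, called after "Emit:" by a JSON object that holds its "fn" and its "kwargs". Schema: {"type":"object","properties":{"increments":{"type":"string"},"clamp_n":{"type":"number"},"only":{"type":"string"},"quiet":{"type":"boolean"},"lines":{"type":"string"}},"required":["increments"],"additionalProperties":false}. increments is a string of 1 to 5 rows, parted by semicolons, with the numbers parted by spaces; each row has 7 numbers: a rotation vector rx, ry, rz in a scale on which 1.0 is 180 degrees, then dx, dy, dz in parts of the range, where 1.0 means 600 mm, then the opening from 0.0 (shut) to 1.0 (fully open); each row shifts and turns the commanded pose from where the row before left it, along the tool's axes as they then stand; what a row does not reach is not made up. A row lasts 1/12 s, in which the tool goes at most 41.7 mm and 0.125 rad, less where a joint would pass 70% of its speed; a pose out of reach is approached as far as the arm can. The fingers move at their own pace and stop on an object; clamp_n is the grip in N (left out, the last holds). Time passes only in rows, so rows that do not move let the fingers close. The tool returns the time, the measured TCP pose, the force, the opening and the grip force at its end. only (a regular expression) keeps the lines of the reply that match it, lines (a string "A,B") keeps lines A to B, and quiet returns only ok. Shift and turn numbers lie between -1 and 1, and a call with a number outside is refused. Input that does not fit is refused with a message, and nothing moves.
- r.sense(): the state, without advancing time (a new reading comes with each control period).
- r.grab_frame(name): name is "scene" or "top" or "wrist"; returns the picture (480x640x3 uint8, red, green, blue); there is no depth.
- r.camera_params(name): a dict with "fx", "fy", "cx", "cy" (pixels), "dist_coeffs" ([k1, k2, p1, p2, k3] as OpenCV has them; the pictures are not rectified), "rvec" (rotation vector, rad) and "tvec" (3), from world to camera coordinates, as OpenCV has them. Camera axes: x right, y down, z forward; pixel columns grow to the right and rows downward; lengths in mm; the calibration is good to about 2 mm. A picture is of the moment at which its call begins: read the wrist's pose just before it. camera_params takes no time and is no camera call; for the wrist camera it gives the pose at the moment of the call.
- r.sign_off(): hands the job in; it is judged then, once.
The state is a dict: "clock": time; "qpos": joint angles; "qvel": joint speeds; "joint_efforts": joint torques, N m; "eef_pos": TCP position; "tcp_rot": TCP orientation; "contact_force": force on the tool from outside, world axes, zero at the start; "wrist_torque": the same for the moment, N m; "opening": opening from 0.0 (shut) to 1.0 (fully open); "grasp_force": force on a finger pad.
Only numpy, scipy, OpenCV 4.12 (cv2) and the standard library are available. Lean on these libraries where they do the work, as an engineer would, in place of code of your own. Each camera call takes 0.05 s, during which the arm holds its last target. There are 200 camera calls.

### The job

Start the fume extraction by pushing the trip plunger fully down through its stroke, and only then open the thinner jug: press its push-and-turn safety cap down, twist it counter-clockwise about a sixth of a turn and lift it off. Finish while holding the cap in the gripper, level and still, about 6 cm above the jug's mouth and straight over it; do not put it down or let go, and leave the other things on the bench where they are.

Things in the scene. Friction and masses are not known exactly. Their poses are not given: they have to be found in the camera images.
- jug: White oblong plastic jug, 110 x 76 mm, flat top 130 mm high, with a loop handle at +x reaching to x = 91 mm, clamped in a steel holder fixed to the bench: it cannot move or turn. Origin: centre of the holder's underside on the bench, straight below the neck; z up. Neck 33 mm across with three outer lugs (45 mm across them); its shoulder is 149 mm above the bench.
- mouth (a point): Centre of the jug's mouth: the top rim of the neck, 190 mm above the bench, on the neck's axis.
- cap: Grey ribbed round push-and-turn cap on the jug's neck, 54 mm across, 38 mm tall, about 35 g, a loose body. Origin: centre of its open underside (rim); z up. Closed: x along the jug's x, rim 163 mm above the bench. Three lugs inside hook behind those of the neck. Grip its side from above, fingertips about 28 mm below its top: that grip carries both push and turn.
- plunger_top (a point): Centre of the top face of the trip plunger's black mushroom head (48 mm across, flat top 40 mm across), 90 mm above the bench when up. It stands on a grey 80 mm box, 50 mm high, that is fixed to the bench, with a steel collar up to 60 mm.
- plunger (a joint): Stroke of the trip plunger in m, straight down: 0 = up, 0.016 = fully down (hard stop). The spring takes 3 N at first and 11 N fully down; it springs back when released.
- cap_top (a point): Centre of the cap's top face, 201 mm above the bench when closed. The cap turns only when pressed 4 mm or more down (hard stop at 7 mm). Keep it pressed and turn counter-clockwise seen from above: from 35 to 85 degrees off closed its lugs are free (60 is best, a stop at 85) and it lifts straight off; 35 mm up it is clear of the neck. Clockwise is blocked.
- liner (a joint): Sprung disc in the jug's mouth, under the cap, in m: 0 with the cap closed, negative when the cap presses it down (-0.007 at the cap's hard stop), 0.004 once the cap is off. It pushes the cap up with 4 N when closed and 1.2 N more for each mm pressed.
- shell_l: Chrome mirror shell, 100 x 200 mm, 75 mm high. Bystander, loose: leave it in place. Origin: centre of its underside.
- shell_r: Second chrome mirror shell, 100 x 200 mm, 75 mm high. Bystander, loose: leave it in place. Origin: centre of its underside.
- sander: Air sander on a 150 mm pad, 120 mm high. Bystander, loose: leave it in place. Origin: centre of its underside.
- disc_box: Open cardboard box of abrasive discs, 170 mm square, 55 mm high. Bystander, loose: leave it in place. Origin: centre of its underside.
- disc_stack: Grey abrasive disc with holes, 150 mm across, 6 mm thick. Bystander, loose: leave it in place. Origin: centre of its underside.
- tape: Tape roll, 100 mm across, 24 mm high, before the trip plunger's box. Bystander, loose: leave it in place. Origin: centre of its underside.
- block: Black sanding block, 110 x 50 x 30 mm, between jug and plunger. Bystander, loose: leave it in place. Origin: centre of its underside.
- sponge_pad: Wooden pad, 34 x 80 x 20 mm, beside the jug. Bystander, loose: leave it in place. Origin: centre of its underside.

How it is judged (in metres and radians):
On the way, in this order (a step that is already met when the one before it is completed fails the run):
1. the trip plunger is pushed fully down (value of joint plunger above 0.0145 m and z of cap in the frame of jug below 0.165 m and angle between the x axis of cap and the x axis of jug, either way round below 0.3 rad), for 0.1 s.
2. the cap is pressed down on the jug (z of cap in the frame of jug below 0.16 m and horizontal distance between cap and mouth below 0.01 m), for 0.05 s.
3. the cap is twisted free of the hooks, still on the neck (angle between the x axis of cap and the x axis of jug, either way round above 0.5 rad and z of cap in the frame of jug below 0.18 m and horizontal distance between cap and mouth below 0.01 m), for 0.05 s.
At the end, for the whole second after the job is handed in: The gripper holds the cap still (under 30 mm/s), its rim 25 to 120 mm above the jug's mouth, within 30 mm of the mouth's axis sideways, tilted less than 0.25 rad, gripped with more than 2 N and not touching the jug (z of cap in the frame of mouth between 0.025 and 0.12 m and horizontal distance between cap and mouth below 0.03 m and angle between cap's own z axis and vertical below 0.25 rad and linear speed of cap below 0.03 m/s and contact force between the fingers and cap above 2 N and contact force between cap and jug below 0.2 N); the arm keeps its last pose, push and grip.
It fails at once if one of the other things on the bench is moved more than 30 mm (distance of any of shell_l, shell_r, sander, disc_box, disc_stack, tape, block, sponge_pad from where it was at the start of the episode above 0.03 m).
It also fails if it takes over 56 s, if anything falls off the work surface, if the arm or the gripper's body presses on something with over 40 N, if the wrist force passes 120 N, or if a joint passes its speed limit or range.

## Working session

There is one attempt and no reset: what is moved stays moved. The work goes in short steps, Python scripts to look and compute and a tool call to move; the robot and the scene stay as the last step left them, time stands still between calls to the robot, and variables do not carry over. Pictures are saved under pics/ and viewed, at most 10 in all, crops included, and the job is handed in when it is done.

```bash
ls; mkdir -p pics
```

Run:
```python
from rig import r
import cv2
s=r.sense(); print(s)
for n in ("scene","top"):
    p=r.camera_params(n); print(n,p)
    cv2.imwrite(f"pics/{n}0.png",r.grab_frame(n)[:,:,::-1])
print(r.nose_length)
```

```text
pics
rig.py
{'clock': 0.0, 'qpos': array([ 1.31559796e+00,  3.53627291e-01,  1.63410412e+00, -6.48106110e-06,
        1.15518713e+00, -2.39865172e-03]), 'qvel': array([-0.0010662 ,  0.00044306, -0.00050887,  0.00231089, -0.00089995,
        0.00205631]), 'joint_efforts': array([ 2.14698433e-03, -6.05237174e+01, -3.42072415e+01,  1.76456401e-04,
        9.32503841e-03, -4.22856954e-05]), 'eef_pos': array([156.21643662, 604.72503727, 252.58752454]), 'tcp_rot': array([-3.14026676e+00,  2.74552293e-06,  2.88879556e+00]), 'contact_force': array([ 0.27723045, -0.46270798,  0.423809  ]), 'wrist_torque': array([-0.00444655, -0.0256828 , -0.00358934]), 'grasp_force': 0.0, 'opening': 1.0010144334877928}
scene {'fx': 577.5919405613934, 'fy': 577.5919405613934, 'cx': 322.77250574319106, 'cy': 229.41378424452543, 'dist_coeffs': array([-0.09366283,  0.        ,  0.        ,  0.        ,  0.        ]), 'rvec': array([ 2.09054616,  0.80482101, -0.40411221]), 'tvec': array([-415.23103909, -109.76627946, 1770.3049182 ])}
top {'fx': 529.5693287353051, 'fy': 529.5693287353051, 'cx': 318.57173011689497, 'cy': 237.1742804888539, 'dist_coeffs': array([0.02867047, 0.        , 0.        , 0.        , 0.        ]), 'rvec': array([ 2.15052128, -2.18409209,  0.11604612]), 'tvec': array([   8.14809464,  585.8052282 , 1270.34590847])}
22.0
```

View pics/scene0.png

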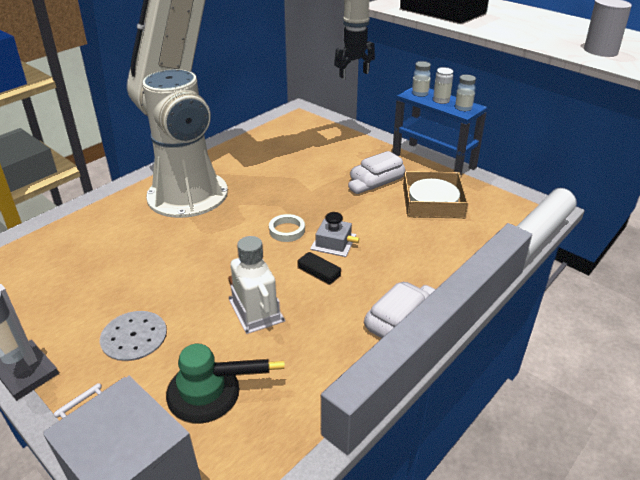

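View pics/top0.png

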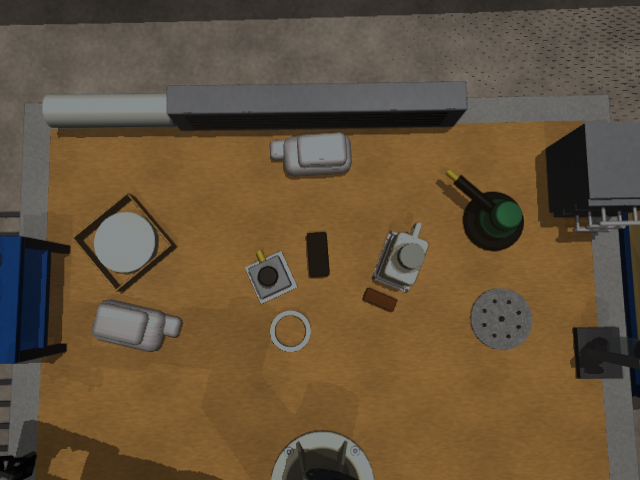

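The scene view shows the plunger head near (334,218) and the cap near (250,245). In the top view they are near (268,276) and (410,257), with the jug handle near (416,231). Next I'll measure both more exactly.

Create h.py:
```python
import numpy as np, cv2
from rig import r
def ray(p,uv):
    K=np.array([[p['fx'],0,p['cx']],[0,p['fy'],p['cy']],[0,0,1]])
    n=cv2.undistortPoints(np.array([[uv]],float),K,p['dist_coeffs'])[0,0]
    R=cv2.Rodrigues(p['rvec'])[0]; return -R.T@p['tvec'], R.T@np.array([*n,1])
def onz(p,uv,z):
    c,d=ray(p,uv); return c+d*(z-c[2])/d[2]
def proj(p,X):
    K=np.array([[p['fx'],0,p['cx']],[0,p['fy'],p['cy']],[0,0,1]])
    return cv2.projectPoints(np.array(X,float).reshape(-1,1,3),p['rvec'],p['tvec'],K,p['dist_coeffs'])[0][:,0]
```

Run:
```python
from h import *
T=r.camera_params("top");S=r.camera_params("scene")
t=cv2.imread("pics/top0.png");s=cv2.imread("pics/scene0.png")
for n,uv,z in (("plunger",(268,276),90),("cap",(410,257),201)):
    X=onz(T,uv,z); print(n,X,proj(S,X))
print("handle",onz(T,(416,231),110))
a=cv2.resize(t[215:315,235:435],None,fx=4,fy=4,interpolation=cv2.INTER_CUBIC)
b=cv2.resize(s[200:300,210:360],None,fx=4,fy=4,interpolation=cv2.INTER_CUBIC)[:200*2-200+0 or 200]
cv2.imwrite("pics/c1.png",np.vstack([a,cv2.copyMakeBorder(b,0,0,0,200,cv2.BORDER_CONSTANT)]))
```

```text
plunger [490.58635659 118.22755955  90.        ] [[333.41686133 215.00108105]]
cap [ 522.41983017 -194.18586202  201.        ] [[250.22367977 240.37181512]]
handle [ 588.3131236  -225.87803557  110.        ]
```

View pics/c1.png

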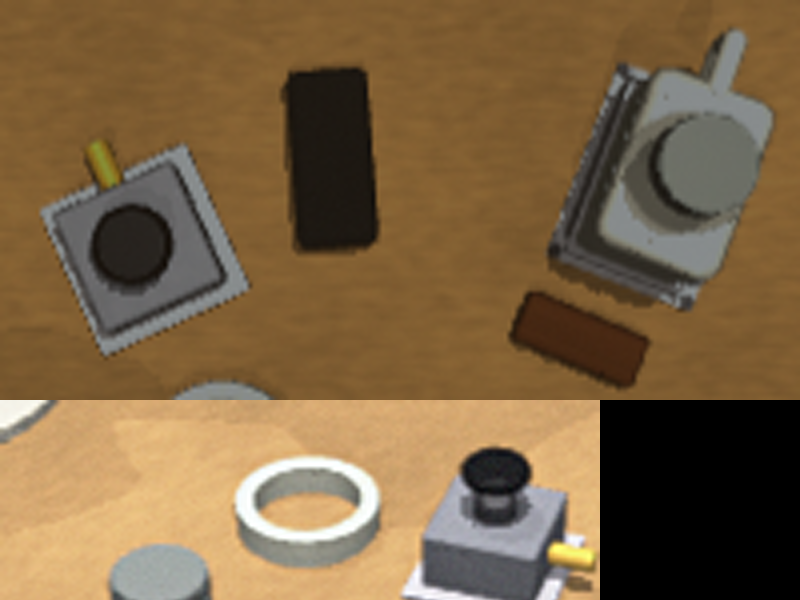

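The crop shows the plunger head centred at (131,244) and the cap top at (708,165) in the top view. In the scene view they are at (497,471) and (160,575). I'll triangulate from these, and refine with the wrist camera when the arm is near.

Run:
```python
from h import *
T=r.camera_params("top");S=r.camera_params("scene")
f=lambda x,y,ox,oy:((x+.5)/4-.5+ox,(y+.5)/4-.5+oy)
for n,a,b,z in (("pl",f(131,243,235,215),f(496,470-400,210,200),90),("cap",f(707,164,235,215),f(160,574-400,210,200),201)):
    X=onz(T,a,z);Y=onz(S,b,z)
    A=[];B=[]
    for p,uv in((T,a),(S,b)):
        c,d=ray(p,uv);d/=np.linalg.norm(d);M=np.eye(3)-np.outer(d,d);A.append(M);B.append(M@c)
    print(n,X.round(1),Y.round(1),np.linalg.lstsq(np.vstack(A),np.hstack(B),rcond=None)[0].round(1))
W=r.camera_params("wrist");print(W['fx'],W['dist_coeffs'])
s=r.sense();R=cv2.Rodrigues(W['rvec'])[0];c=-R.T@W['tvec']
from scipy.spatial.transform import Rotation as Ro
Q=Ro.from_euler('xyz',s['tcp_rot']).as_matrix();print(Q.round(3),"cam in tool",Q.T@(c-s['eef_pos']),(Q.T@R.T).round(3))
```

```text
pl [492.1 119.7  90. ] [497.4 111.3  90. ] [491.6 119.6  83. ]
cap [ 525.3 -197.2  201. ] [ 528.7 -201.6  201. ] [ 525.2 -198.2  197.2]
356.0722928665124 [-0.00770509  0.          0.          0.          0.        ]
[[-0.968  0.25  -0.   ]
 [ 0.25   0.968 -0.001]
 [ 0.    -0.001 -1.   ]] cam in tool [  76.25176499   -0.755802   -119.52293548] [[-0.    -0.953 -0.302]
 [ 1.    -0.    -0.001]
 [ 0.001 -0.302  0.953]]
```

The manual's scale: shifts go in shares of 600 mm and turns go in shares of 180 degrees. Converting my numbers, -30 mm / 600 = -0.05, -26 mm / 600 = -0.0433.

Emit:
{"fn": "nudge_tcp", "kwargs": {"increments": "0 0 0 -0.05 -0.0433 0 0;0 0 0 -0.05 -0.0433 0 0;0 0 0 -0.05 -0.0433 0 0;0 0 0 -0.05 -0.0433 0 0;0 0 0 -0.05 -0.0433 0 0", "clamp_n": 40}}

```text
clock: 0.52
eef_pos: [269.5, 440.0, 253.0]
tcp_rot: [-3.141, -0.0, 2.889]
contact_force: [0.2, 0.9, 0.6]
opening: 0.298
grasp_force: 0.0
```

Emit:
{"fn": "nudge_tcp", "kwargs": {"increments": "0 0 0 -0.05 -0.0433 0 0;0 0 0 -0.05 -0.0433 0 0;0 0 0 -0.05 -0.0433 0 0;0 0 0 -0.05 -0.0433 0 0;0 0 0 -0.05 -0.0433 0 0"}}

```text
clock: 0.93
eef_pos: [382.3, 276.6, 253.2]
tcp_rot: [-3.142, -0.0, 2.889]
contact_force: [1.2, 0.4, -0.0]
opening: -0.002
grasp_force: 0.0
```

Emit:
{"fn": "nudge_tcp", "kwargs": {"increments": "0 0 0 -0.05 -0.0433 0 0;0 0 0 -0.05 -0.0433 0 0;0 0 0 -0.05 -0.0433 0 0;0 0 0 -0.05 -0.0433 0 0;0 0 0 -0.045 -0.0367 0 0"}}

```text
clock: 1.35
eef_pos: [493.3, 117.3, 253.2]
tcp_rot: [-3.141, -0.0, 2.888]
contact_force: [0.6, 0.3, 0.8]
opening: -0.002
grasp_force: 0.0
```

Emit:
{"fn": "nudge_tcp", "kwargs": {"increments": "0 0 0 0 0 0 0;0 0 0 0 0 0 0;0 0 0 0 0 0 0"}}

```text
clock: 1.6
eef_pos: [492.1, 119.5, 252.9]
tcp_rot: [-3.141, -0.001, 2.888]
contact_force: [0.0, -0.0, -0.0]
opening: 0.0
grasp_force: 0.0
```

Run:
```python
from h import *
s=r.sense();W=r.camera_params("wrist");im=r.grab_frame("wrist")
cv2.imwrite("pics/w1.png",im[:,:,::-1]); print(s['eef_pos'],s['tcp_rot'],s['qpos'])
print(proj(W,[491.6,119.6,90]))
```

```text
[492.07371799 119.53328924 252.89347453] [-3.14136870e+00 -1.14798401e-03  2.88776499e+00] [ 2.35123242e-01  1.68906953e-01  1.88255920e+00  3.84910289e-04
  1.09124519e+00 -1.08202333e+00]
[[320.09679083 228.11187908]]
```

View pics/w1.png

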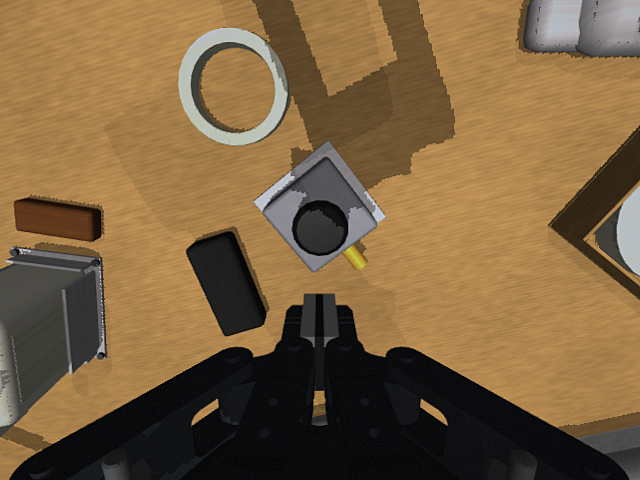

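The wrist view shows the plunger head centred at (320,228), which is exactly where the estimate predicted. The TCP is straight above it, so I'll descend.

To row units: 40 mm / 600 = 0.0667, 15 mm / 600 = 0.025.

Emit:
{"fn": "nudge_tcp", "kwargs": {"increments": "0 0 0 0 0 0.0667 0;0 0 0 0 0 0.0667 0;0 0 0 0 0 0.0667 0;0 0 0 0 0 0.025 0;0 0 0 0 0 0 0"}}

```text
clock: 2.07
eef_pos: [489.1, 120.2, 114.7]
tcp_rot: [-3.138, -0.006, 2.891]
contact_force: [-1.1, -0.6, 1.0]
opening: -0.002
grasp_force: 0.0
```

Emit:
{"fn": "nudge_tcp", "kwargs": {"increments": "0 0 0 0 0 0.01 0;0 0 0 0 0 0.01 0;0 0 0 0 0 0.01 0;0 0 0 0 0 0 0;0 0 0 0 0 0 0"}}

```text
clock: 2.48
eef_pos: [493.1, 120.6, 101.6]
tcp_rot: [3.14, 0.001, 2.889]
contact_force: [-4.1, 3.7, 7.3]
opening: 0.0
grasp_force: 3.9
```

To row units: 3 mm / 600 = 0.005.

Emit:
{"fn": "nudge_tcp", "kwargs": {"increments": "0 0 0 0 0 0.005 0;0 0 0 0 0 0.005 0;0 0 0 0 0 0 0;0 0 0 0 0 0 0"}}

```text
clock: 2.82
eef_pos: [493.2, 120.5, 96.1]
tcp_rot: [3.14, 0.002, 2.889]
contact_force: [-4.7, 2.5, 10.2]
opening: -0.001
grasp_force: 5.3
```

Emit:
{"fn": "nudge_tcp", "kwargs": {"increments": "0 0 0 0 0 0.0033 0;0 0 0 0 0 0 0;0 0 0 0 0 0 0;0 0 0 0 0 0 0"}}

```text
clock: 3.15
eef_pos: [493.3, 120.6, 95.8]
tcp_rot: [3.14, 0.002, 2.889]
contact_force: [-10.6, 1.9, 34.1]
opening: 0.001
grasp_force: 17.1
```

The hard stop is reached: the force jumped to 34 N with no further travel, and I held it about 0.25 s. Next I'll retreat upward, open the fingers and move over the cap.

To row units: -40 mm / 600 = -0.0667, -30 mm / 600 = -0.05.

Emit:
{"fn": "nudge_tcp", "kwargs": {"increments": "0 0 0 0 0 -0.0667 0;0 0 0 0 0 -0.0667 0;0 0 0 0 0 -0.0667 0;0 0 0 0 0 -0.0667 0;0 0 0 0 0 -0.05 0"}}

```text
clock: 3.57
eef_pos: [493.6, 120.0, 287.3]
tcp_rot: [3.139, 0.005, 2.889]
contact_force: [1.3, -0.8, 1.1]
opening: 0.001
grasp_force: 0.0
```

Emit:
{"fn": "nudge_tcp", "kwargs": {"increments": "0 0 0 -0.0233 -0.0625 0 1;0 0 0 -0.0233 -0.0625 0 1;0 0 0 -0.0233 -0.0625 0 1;0 0 0 -0.0233 -0.0625 0 1;0 0 0 -0.0233 -0.0625 0 1"}}

```text
clock: 3.98
eef_pos: [513.9, -81.1, 284.0]
tcp_rot: [3.141, 0.004, 2.89]
contact_force: [0.4, 0.9, -0.4]
opening: 0.709
grasp_force: 0.0
```

Emit:
{"fn": "nudge_tcp", "kwargs": {"increments": "0 0 0 -0.0233 -0.0625 0 1;0 0 0 -0.0233 -0.0625 0 1;0 0 0 -0.0233 -0.0625 0 1;0 0 0.0398 0 0 0 1;0 0 0.0398 0 0 0 1"}}

```text
clock: 4.4
eef_pos: [526.4, -201.4, 283.5]
tcp_rot: [3.141, 0.003, 2.631]
contact_force: [-0.5, -0.3, -0.4]
opening: 1.003
grasp_force: 0.0
```

Emit:
{"fn": "nudge_tcp", "kwargs": {"increments": "0 0 0.0398 0 0 0 1;0 0 0.0398 0 0 0 1;0 0 0.0398 0 0 0 1;0 0 0.0398 0 0 0 1;0 0 0.0398 0 0 0 1"}}

```text
clock: 4.82
eef_pos: [526.5, -198.9, 283.7]
tcp_rot: [3.14, 0.002, 2.008]
contact_force: [0.2, 0.2, 1.4]
opening: 1.004
grasp_force: 0.0
```

Emit:
{"fn": "nudge_tcp", "kwargs": {"increments": "0 0 0.0398 0 0 0 1;0 0 0 0 0 0 1;0 0 0 0 0 0 1"}}

```text
clock: 5.07
eef_pos: [526.4, -198.8, 283.3]
tcp_rot: [3.14, 0.001, 1.893]
contact_force: [-0.9, 0.7, 0.1]
opening: 0.999
grasp_force: 0.0
```

Run:
```python
from h import *
s=r.sense();W=r.camera_params("wrist");im=r.grab_frame("wrist")
cv2.imwrite("pics/w2.png",im[:,:,::-1]); print(s['eef_pos'],s['tcp_rot'],s['qpos'])
print(proj(W,[[525.3,-197.2,201]]))
```

```text
[ 526.35367426 -198.84278628  283.31279308] [3.14006323e+00 1.27168154e-03 1.89298993e+00] [-3.63857844e-01  2.27082365e-01  1.73709444e+00 -1.63570473e-05
  1.17542685e+00 -6.86046135e-01]
[[317.60089193 259.56180146]]
```

View pics/w2.png

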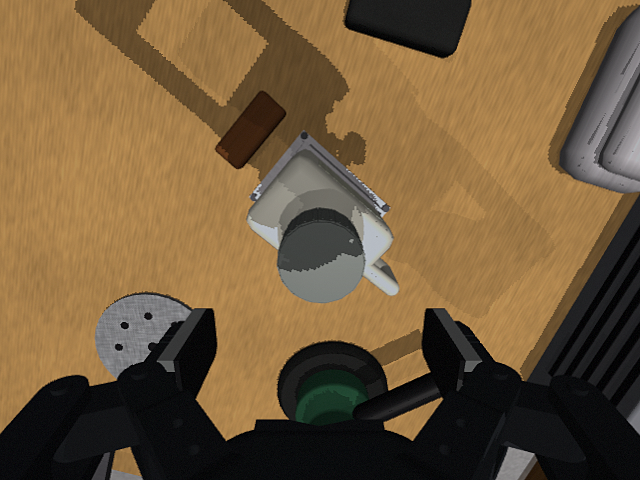

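The wrist view shows the cap top's left and right edges at columns 278 and 366 and its bottom edge at row 303, so its centre is about (322,260). The prediction was (317.6,259.6), about 2 mm off sideways.

Run:
```python
from h import *
from scipy.spatial.transform import Rotation as Ro
s=r.sense();W=r.camera_params("wrist");Q=Ro.from_euler('xyz',s['tcp_rot']).as_matrix()
X=onz(W,(322,260),201);print(X,Q.T@(X-s['eef_pos']))
for y in(278,366):print(onz(W,(y,260),201))
```

```text
[ 527.76636464 -196.53962364  201.        ] [ 1.82168483  2.07183701 82.10985607]
[ 502.6101661  -204.92972443  201.        ]
[ 552.9333423 -188.1485223  201.       ]
```

To row units: 30 mm / 600 = 0.05, 1.5 mm / 600 = 0.0025.

Emit:
{"fn": "nudge_tcp", "kwargs": {"increments": "0 0 0 0.0025 0.0033 0.0333 1;0 0 0 0 0 0.05 1;0 0 0 0 0 0.05 1;0 0 0 0 0 0.02 1;0 0 0 0 0 0 1"}}

```text
clock: 5.53
eef_pos: [525.8, -196.1, 187.7]
tcp_rot: [-3.138, -0.003, 1.891]
contact_force: [-0.6, 0.5, -0.2]
opening: 1.001
grasp_force: 0.0
```

Emit:
{"fn": "nudge_tcp", "kwargs": {"increments": "0 0 0 0 0 0 0.5;0 0 0 0 0 0 0.5;0 0 0 0 0 0 0.5;0 0 0 0 0 0 0.5;0 0 0 0 0 0 0.5", "clamp_n": 70}}

```text
clock: 5.95
eef_pos: [528.2, -197.4, 192.0]
tcp_rot: [3.14, 0.002, 1.889]
contact_force: [-0.6, -0.8, 7.1]
opening: 0.618
grasp_force: 72.5
```

Emit:
{"fn": "nudge_tcp", "kwargs": {"increments": "0 0 0 0 0 0 0.3;0 0 0 0 0 0 0.3;0 0 0 0 0 0 0.3"}}

```text
clock: 6.2
eef_pos: [528.2, -197.4, 192.0]
tcp_rot: [3.14, 0.002, 1.889]
contact_force: [-1.0, -1.2, 7.0]
opening: 0.616
grasp_force: 72.5
```

To row units: 3 mm / 600 = 0.005.

Emit:
{"fn": "nudge_tcp", "kwargs": {"increments": "0 0 0 0 0 0.005 0.3;0 0 0 0 0 0.005 0.3;0 0 0 0 0 0 0.3;0 0 0 0 0 0 0.3;0 0 0 0 0 0 0.3"}}

```text
clock: 6.62
eef_pos: [528.3, -197.4, 186.2]
tcp_rot: [3.14, 0.002, 1.889]
contact_force: [-4.1, -1.4, 10.3]
opening: 0.615
grasp_force: 72.9
```

To row units: -0.1 rad / 3.1416 = -0.0318.

Emit:
{"fn": "nudge_tcp", "kwargs": {"increments": "0 0 -0.0318 0 0 0 0.3;0 0 -0.0318 0 0 0 0.3;0 0 -0.0318 0 0 0 0.3;0 0 0 0 0 0 0.3;0 0 0 0 0 0 0.3"}}

```text
clock: 7.03
eef_pos: [528.7, -197.3, 186.5]
tcp_rot: [3.14, 0.003, 2.19]
contact_force: [-2.0, -0.1, 12.0]
opening: 0.613
grasp_force: 73.0
```

Emit:
{"fn": "nudge_tcp", "kwargs": {"increments": "0 0 -0.0382 0 0 0 0.3;0 0 -0.0382 0 0 0 0.3;0 0 -0.0382 0 0 0 0.3;0 0 -0.0382 0 0 0 0.3;0 0 -0.0382 0 0 0 0.3"}}

```text
clock: 7.45
eef_pos: [528.5, -197.2, 186.5]
tcp_rot: [3.142, 0.003, 2.795]
contact_force: [-2.9, 0.5, 11.6]
opening: 0.617
grasp_force: 73.0
```

Emit:
{"fn": "nudge_tcp", "kwargs": {"increments": "0 0 -0.0382 0 0 0 0.3;0 0 0 0 0 0 0.3;0 0 0 0 0 0 0.3"}}

```text
clock: 7.7
eef_pos: [528.5, -197.4, 186.5]
tcp_rot: [-3.141, 0.003, 2.91]
contact_force: [-2.5, -0.7, 11.8]
opening: 0.622
grasp_force: 72.9
```

Run:
```python
from h import *
print(r.sense()['wrist_torque'])
cv2.imwrite("pics/w3.png",r.grab_frame("wrist")[:,:,::-1])
```

```text
[-0.21402206  0.40639704  0.01897967]
```

View pics/w3.png

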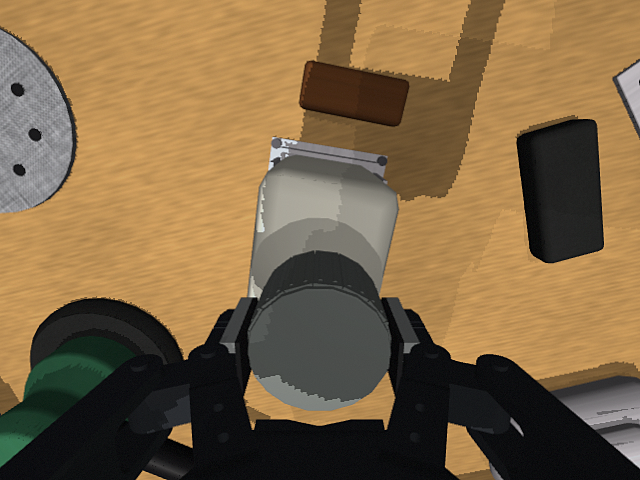

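The cap is held centrally between the pads at (320,345), and the tool has turned about 1.02 rad. I'll start with a short lift.

To row units: -6 mm / 600 = -0.01, -3 mm / 600 = -0.005.

Emit:
{"fn": "nudge_tcp", "kwargs": {"increments": "0 0 0 0 0 -0.005 0.3;0 0 0 0 0 -0.01 0.3;0 0 0 0 0 -0.01 0.3;0 0 0 0 0 0 0.3;0 0 0 0 0 0 0.3"}}

```text
clock: 8.17
eef_pos: [527.6, -196.8, 199.7]
tcp_rot: [-3.142, 0.001, 2.909]
contact_force: [0.5, 0.1, 0.2]
opening: 0.615
grasp_force: 73.1
```

Free of the hooks with no pull force. Now I'll lift to 6 cm above the mouth.

To row units: -20 mm / 600 = -0.0333, -15 mm / 600 = -0.025.

Emit:
{"fn": "nudge_tcp", "kwargs": {"increments": "0 0 0 0 0 -0.025 0.3;0 0 0 0 0 -0.0333 0.3;0 0 0 0 0 -0.0333 0.3;0 0 0 0 0 -0.025 0.3;0 0 0 0 0 -0.0167 0.3"}}

```text
clock: 8.58
eef_pos: [527.7, -196.8, 280.5]
tcp_rot: [3.142, 0.001, 2.909]
contact_force: [0.5, 0.7, -0.6]
opening: 0.614
grasp_force: 74.8
```

Emit:
{"fn": "nudge_tcp", "kwargs": {"increments": "0 0 0 0 0 0 0.3;0 0 0 0 0 0 0.3;0 0 0 0 0 0 0.3;0 0 0 0 0 0 0.3;0 0 0 0 0 0 0.3"}}

```text
clock: 9.0
eef_pos: [526.9, -196.6, 278.2]
tcp_rot: [3.141, -0.002, 2.909]
contact_force: [-0.2, 0.4, -0.3]
opening: 0.612
grasp_force: 74.8
```

Run:
```python
from h import *
a=r.grab_frame("scene")[140:340,150:350];b=r.grab_frame("wrist")
b=cv2.resize(b,(533,400));a=cv2.resize(a,(267,267));c=np.zeros((400,800,3),np.uint8);c[:,:533]=b;c[:267,533:]=a
cv2.imwrite("pics/f.png",c[:,:,::-1])
```

```text
(no output)
```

View pics/f.png

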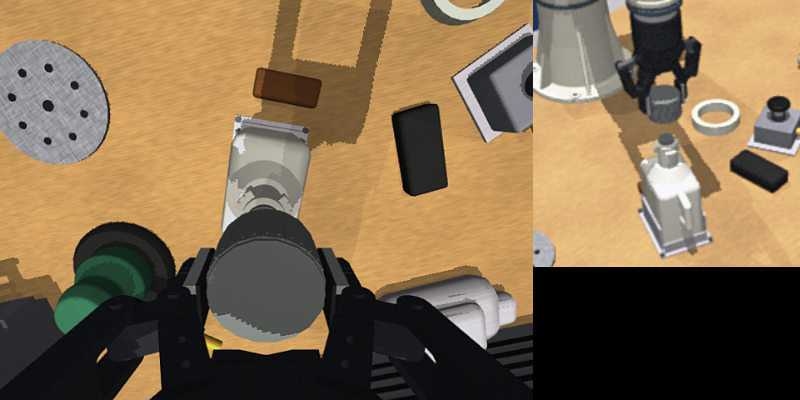

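The cap is in the gripper at (267,285), level and above the bare neck. The scene view, with the cap at (663,103) and the neck at (668,145), confirms the neck is open. Handing in.

```bash
python3 -c "
from rig import r
print(r.sign_off())"
```

```text
the job is handed in; nothing more can be done
None
```

The job is handed in: the plunger went to its hard stop first, then the cap was pressed, twisted about 58° counter-clockwise and lifted off. The gripper now holds it level and still about 6 cm over the jug's mouth. No verdict was shown.

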